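# Clamp a handle shell in the bench fixture

### The arm

A 7-joint arm with a two-finger parallel gripper is mounted at the origin on a cart in front of the work surface, level with it; the furniture and walls round the work are solid. World frame = base frame: x ahead of the robot, y to its left, z up, the work surface at z = 0. Lengths are in m, angles in rad, forces in N, time in s.
With the tool pointing down it reaches from about 0.35 to 0.9 m from the base axis. Payload 8.1 kg.
Tool frame: the origin (TCP) lies at the centre of the arm's flange, where the gripper is bolted on; the fingertips stand 178 mm ahead of it and the grasp point (between the pads) lies 159 mm ahead of it; z points along the fingers, y is the direction in which the jaws open and shut (so a half turn about z gives the same grasp; the last joint's range is limited). The gripper opens to 92 mm and grips with 3 to 60 N. Pads are 19 mm wide; open, the fingers measure 130 mm over their backs; the gripper's body (75 mm by 190 mm) begins 47 mm behind the grasp point.
Start: joints at [-1.375, 0.434, 0.025, 1.573, -0.012, 1.134, -0.075], TCP at [0.184, 0.597, 0.405] pointing down, gripper open.
Joint ranges: [-2.62, 2.62], [-0.44, 2.09], [-1.27, 1.32], [0.08, 2.57], [-1.32, 4.46], [0.12, 2], [-2.74, 2.74]. Speed limits (rad/s): [2.22, 2.22, 3.01, 3.01, 3.14, 3.14, 3.14].

### API

Orientations are given as a rotation vector (axis times angle).
In Python, from cell import arm, get_image, camera_model gives the robot as it stands. The module is installed in compiled form; this text tells all that it offers.
- The arm moves only by the shell command python3 -m pendant 'ROWS' [FORCE]. ROWS is JSON, a list that holds one entry, the list of rows, each a list of 7 numbers: the shift along the tool's x, y, z in mm, then the turn, a rotation vector about the tool's x, y, z in rad, then the closure, from -1 (fully open) to 1 (shut). In form: [[[x, y, z, rx, ry, rz, hand], ...]]. A call has 1 to 20 rows; each row is the pose to reach, as a shift and turn from the pose commanded when the call began, along the tool's axes at that moment; what a row does not reach only later rows make up. A row lasts 1/8 s, in which the tool goes at most 62.5 mm and 10.7 degrees, less where a joint would pass 70% of its speed; a pose out of reach is approached as far as the arm can. A call with a gripper value outside its range is refused whole. The fingers move at their own pace and stop on an object; FORCE is the grip in N (left out, the last holds). Time passes only in rows, so rows that repeat a pose let the fingers close. It gives the time, the measured TCP pose, the force and the opening at its end, in the units of the state.
- arm.observe(): the state, without advancing time (a new reading comes with each control period).
- get_image(name): name is "side" or "top"; returns the picture (400x640x3 uint8, red, green, blue); there is no depth.
- camera_model(name): a dict with "fx", "fy", "cx", "cy" (pixels), "k1" (the pictures are not rectified: a ray, as slopes to the right and down, at radius r is drawn at 1 + k1 r^2 times it, then the intrinsics apply), "position" and "orientation" of the camera in the world. Camera axes: x right, y down, z forward; pixel columns grow to the right and rows downward; lengths in m; the calibration is good to about 2 mm. A picture is of the moment at which its call begins. camera_model takes no time and is no camera call.
- arm.sign_off(): hands the job in, once; it reports no verdict.
The state is a dict: "clock": time; "joints": joint angles; "dq": joint speeds; "joint_efforts": joint torques, N m; "position": TCP position; "ee_rot": TCP orientation; "force": force on the tool from outside, world axes, zero at the start; "ft_torque": the same for the moment, N m; "width": opening from 0.0 (shut) to 1.0 (fully open).
Only numpy, scipy, OpenCV 4.12 (cv2) and the standard library are available. Lean on these libraries where they do the work, as an engineer would, in place of code of your own. Each camera call takes 0.05 s, during which the arm holds its last target.

### The job

Clamp the white handle shell in the fixture for the next operation: first push it along its nest until its end butts against the end stop, then swing the clamp strap squarely across it, so that the rubber pad is over the shell, and finally screw the knurled nut down clockwise until it stops tight with the strap down on its collar. Leave the shell butted against the stop and clamped, and do not disturb the glue jar.

Things in the scene. Friction and masses are not known exactly. Their poses are not given: they have to be found in the camera images.
- fixture: Grey T-shaped plate on the bench, 12 mm thick, 153 (x) x 268 (y) mm; origin: underside, between nest and stud. Nest along its y: two rails 6 mm high, 41 mm apart, centre line x = +40, y = -125 to +60, closed at its -y end (robot's left) by a stop block 57 x 16 x 16 mm; plate ends at y = +125. Stud: x = -30, y = 0, top z = 104, in a 36 mm collar, top z = 41. Its x points towards the robot
- stop_face (a point): Point on the face of the end stop that the shell must meet: nest centre line, at the height of the plate's top. Same axes as the fixture; the shell comes from its +y side
- handle_shell: The white plastic half shell of a handle, 35 x 212 x 18 mm (rim 15 mm high), 32 g, lying loose and open side up in the nest, its length (its y axis) along the nest. Origin at the centre of its underside. It starts 25 to 55 mm short of the stop and slides easily
- shell_stop_end (a point): Middle of the shell's end that faces the stop, 8 mm above its underside; the shell is home when this end touches the stop face
- shell_free_end (a point): Middle of the shell's other (fixture +y, robot's right) end, 8 mm above its underside; push here, towards -y of the fixture. The nest is open beyond it; the end may overhang the plate's edge by up to 17 mm at the start
- clamp_strap (a joint): Swing of the steel strap about the stud, rad: 0 = straight across the nest (to fixture +x), positive = clockwise from above, towards the end stop (1.57: to fixture -y). Starts at 0.45 to 0.95, range -0.6 to 1.7, no stop at 0, stays where left (friction 0.12 N m). 34 mm wide, 10 thick, reaches 119 mm from the stud axis; sinks with the nut, underside z = 53.6 (nut fully up) to 41 mm (nut home)
- strap_pin (a point): Point on the axis of the upright round black handling pin on the strap, 95 mm from the stud axis; pin 16 mm in diameter, standing 38 mm above the strap's top; this point is 22 mm above the strap's top (a flange of 20 mm diameter, 3 mm high, is at its foot). Pinch or push the pin to swing the strap
- clamp_pad: Black rubber pad under the strap, 42 (along the strap) x 30 x 12 mm, 70 mm from the stud axis, on a spring (3 N/mm, up to 6 mm). With the strap at 0 it lies over the shell's centre line. Origin 6 mm above the pad's top face. It clears the shell at the start and presses on it when the nut is home
- clamp_nut (a joint): Turn of the knurled nut, rad: 0 = fully up, grows clockwise seen from above, 4.2 = home: a hard stop, strap on its collar. Starts at 0 to 1.2. It lowers nut and strap by 3 mm per rad, turns against 0.15 N m of friction and stays where it is left
- nut_grip (a point): Point on the nut's vertical axis at the height to grip it: 28 mm above the strap's top, 17 mm below the nut's top. Dark steel cylinder with knurled rim, 52 mm in diameter, 35 mm high, on a 34 mm neck 10 mm high on the strap. Any direction of grip will do; it takes several grasps, turning back in between with the fingers open
- glue_jar: Bystander: small white glue jar with a blue lid, 52 mm in diameter, 62 mm high, standing on the bench to the left of the fixture's end stop; origin at the centre of its underside. Keep clear also of the room's own things: stacks of blue swatter heads up to 0.3 m tall behind the fixture (x over 0.6 m) and a fan of white handles, up to about 0.12 m high, to its left

How it is judged:
On the way, in this order (a step that is already met when the one before it is completed fails the run):
1. the shell is pushed along the nest against the end stop (y of shell_stop_end in the frame of stop_face below 0.003 m), for 0.2 s.
2. the strap is swung across the shell, within 0.2 rad of square, before the nut is screwed home (value of joint clamp_strap between -0.2 and 0.2 rad and value of joint clamp_nut below 2 rad), for 0.2 s.
3. the nut is screwed down to its stop (value of joint clamp_nut above 4.05 rad), for 0.2 s.
At the end, for the whole second after the job is handed in: The nut is at its stop (within 0.15 rad), the strap within 0.2 rad of square across the shell with its pad pressing on the shell (more than 4 N), and the shell lies at rest in its nest (within 6 mm of its centre line, 0.06 rad) with its end within 4 mm of the end stop (value of joint clamp_nut above 4.05 rad and value of joint clamp_strap between -0.2 and 0.2 rad and y of shell_stop_end in the frame of stop_face below 0.004 m and x of shell_stop_end in the frame of stop_face between -0.006 and 0.006 m and angle between the y axis of handle_shell and the y axis of fixture, either way round below 0.06 rad and contact force between clamp_pad and handle_shell above 4 N and linear speed of handle_shell below 0.01 m/s); the robot touches nothing.
It fails at once if the glue jar is shifted by more than 20 mm (distance of glue_jar from where it was at the start of the episode above 0.02 m).
It fails at once if the shell is tipped or lifted out of its nest (angle between handle_shell's own z axis and vertical above 0.35 rad or z of handle_shell in the frame of fixture above 0.035 m).
It also fails if it takes over 69 s, if anything falls off the work surface, if the arm or the gripper's body presses on something with over 40 N, if the wrist force passes 120 N, or if a joint passes its speed limit or range.

## Working session

There is one attempt and no reset: what is moved stays moved. The work goes in short steps, Python scripts to look and compute and a shell command to move; the robot and the scene stay as the last step left them, time stands still between calls to the robot, and variables do not carry over. Pictures are saved under pics/ and viewed, and the job is handed in when it is done.

```bash
mkdir -p pics; ls; python3 - <<'E'
from cell import arm,get_image,camera_model
import cv2
print(arm.observe())
for n in("side","top"):
    print(n,camera_model(n)); cv2.imwrite(f"pics/{n}0.png",get_image(n)[:,:,::-1])
E
```

```text
pics
{'clock': 0.0, 'joints': array([-1.3745837 ,  0.43525198,  0.02496621,  1.5741048 , -0.01157217,
        1.1340175 , -0.07508806]), 'dq': array([ 4.16853006e-04,  5.62292102e-04, -1.58675743e-04,  1.08572495e-03,
       -1.75599559e-03,  4.58913483e-06,  4.32176869e-04]), 'joint_efforts': array([-2.61732042e-03, -6.67859888e+01,  9.83480997e-01, -3.14461827e+01,
       -6.08221767e-02,  4.30641964e-02,  1.39301678e-04]), 'position': array([0.18395384, 0.59706942, 0.40392368]), 'ee_rot': array([-4.67680555e-01, -3.10651101e+00,  2.56906412e-03]), 'force': array([-0.8011953 ,  0.12838022,  0.23021997]), 'ft_torque': array([-0.04458191, -0.00532672, -0.01323995]), 'width': 0.9990446846516251}
side {'fx': 399.8395261719269, 'fy': 399.8395261719269, 'cx': 318.63678742418347, 'cy': 202.58921158117863, 'k1': -0.10206760274430413, 'position': array([ 0.40626232, -1.03265167,  0.45646876]), 'orientation': array([-2.01527608,  0.08855679, -0.06457551])}
top {'fx': 431.1023110677873, 'fy': 431.1023110677873, 'cx': 318.72055878366643, 'cy': 203.96030068707017, 'k1': 0.015212733229927266, 'position': array([ 0.36212669, -0.28427758,  0.93210959]), 'orientation': array([-2.18467624,  2.1584265 , -0.14675895])}
```

View pics/side0.png

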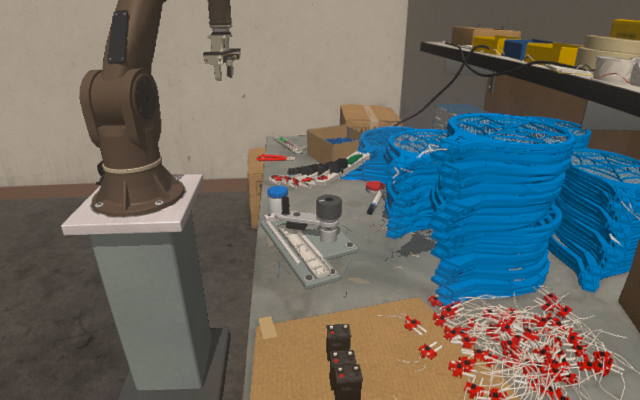

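View pics/top0.png

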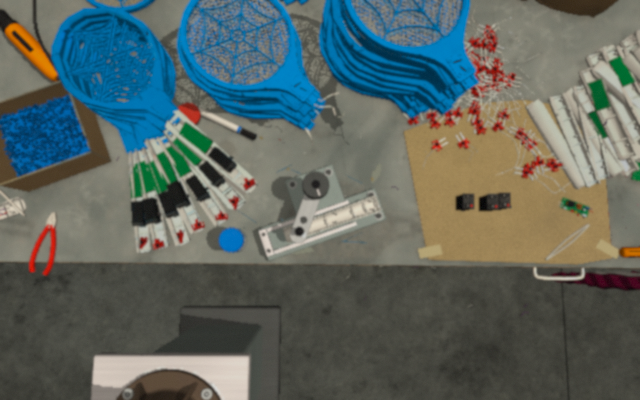

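The top view shows the fixture around (318,210), with the nut at (316,185), pin at (299,231), shell free end near (382,207) and jar lid at (231,239). In the side view the nut is at (329,205) and the jar at (277,198). I'll zoom in.

```bash
cat > h.py <<'E'
import numpy as np,cv2
from cell import arm,get_image,camera_model
from scipy.spatial.transform import Rotation as R
def ray(n,px):
    c=camera_model(n); K=np.array([[c['fx'],0,c['cx']],[0,c['fy'],c['cy']],[0,0,1]])
    d=cv2.undistortPoints(np.array([[px]],float),K,np.array([c['k1'],0,0,0,0]))[0,0]
    # drawn=ray*(1+k1 r^2): same as OpenCV model
    return c['position'],R.from_rotvec(c['orientation']).apply([d[0],d[1],1])
def onz(n,px,z):
    p,d=ray(n,px); return p+d*(z-p[2])/d[2]
def proj(n,P):
    c=camera_model(n); K=np.array([[c['fx'],0,c['cx']],[0,c['fy'],c['cy']],[0,0,1]])
    Ri=R.from_rotvec(c['orientation']).inv(); 
    q,_=cv2.projectPoints(np.atleast_2d(np.array(P,float)),Ri.as_rotvec(),-Ri.apply(c['position']),K,np.array([c['k1'],0,0,0,0.]))
    return q[:,0]
def zoom(n,x0,y0,x1,y1,s,name):
    im=get_image(n)[y0:y1,x0:x1,::-1]; cv2.imwrite('pics/'+name,cv2.resize(im,None,fx=s,fy=s,interpolation=cv2.INTER_CUBIC))
E
python3 - <<'E'
from h import *
zoom('top',240,150,400,270,5,'t1.png'); zoom('side',240,170,380,290,5,'s1.png')
E
```

```text
(no output)
```

View pics/t1.png

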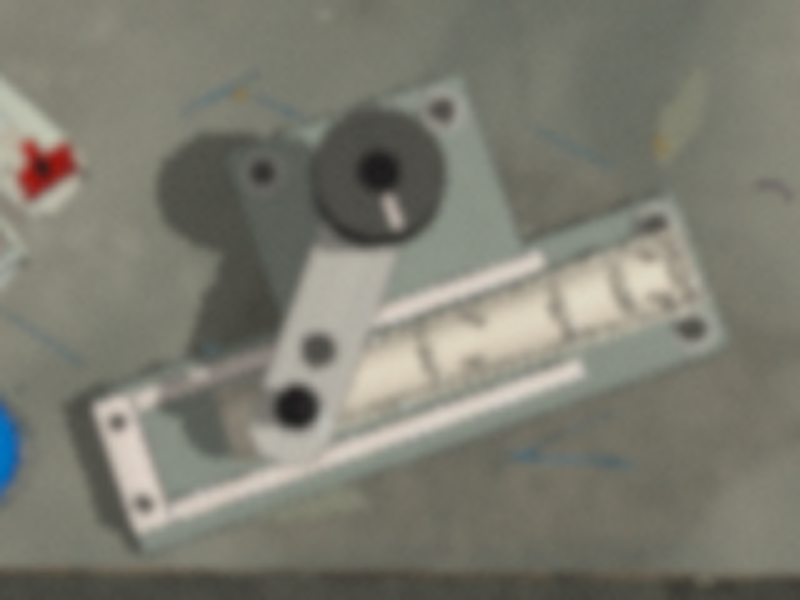

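View pics/s1.png

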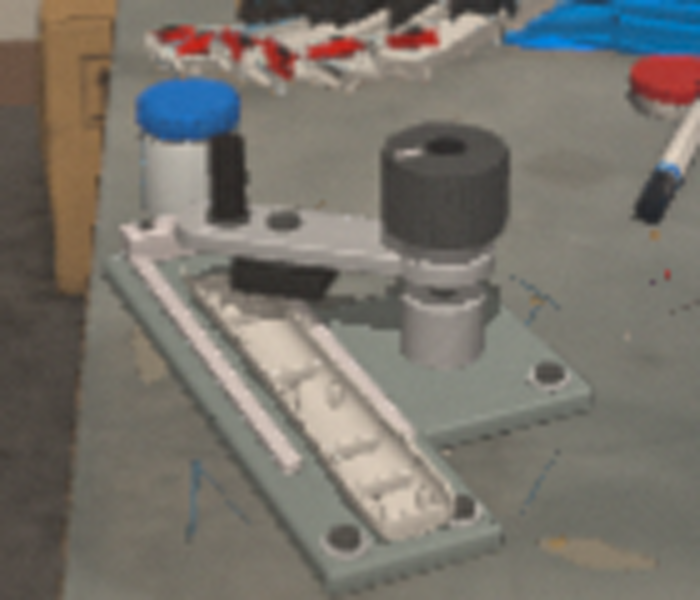

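```bash
python3 - <<'E'
from h import *
t=lambda u,v,z:onz('top',(240+u/5,150+v/5),z)
P={'plateR1':t(668,195,.012),'plateR2':t(728,345,.012),'railU':t(541,255,.018),'railL':t(582,370,.018),
'stopTL':t(95,403,.028),'stopBL':t(140,530,.028),'stopTR':t(130,393,.028),'stopBR':t(168,517,.028),
'nut':t(378,172,.107),'pin':t(296,407,.098),'hole1':t(440,110,.012),'hole2':t(262,172,.012),'jar':onz('top',(231,239),.062)}
for k,v in P.items(): print(k,v.round(4))
d=(P['railL']-P['stopBR']);print('yaw from lower rail',np.degrees(np.arctan2(d[0],-d[1])))
d=(P['plateR1']-P['plateR2']);print('right edge',np.linalg.norm(d),np.degrees(np.arctan2(d[1],d[0])))
d=(P['stopTL']-P['stopBL']);print('stop',np.linalg.norm(d),np.degrees(np.arctan2(d[1],d[0])))
s=lambda u,v,z:onz('side',(240+u/5,170+v/5),z)
print('side nut top',s(446,146,.107), 'holes',s(549,373,.012),'plate corner',s(500,535,.012),s(330,577,.012),s(590,393,.012))
E
```

```text
plateR1 [ 0.5026 -0.4206  0.012 ]
plateR2 [ 0.4378 -0.4462  0.012 ]
railU [ 0.475  -0.3651  0.018 ]
railL [ 0.4259 -0.3827  0.018 ]
stopTL [ 0.4089 -0.1777  0.028 ]
stopBL [ 0.3564 -0.1978  0.028 ]
stopTR [ 0.4132 -0.1922  0.028 ]
stopBR [ 0.3619 -0.2092  0.028 ]
nut [ 0.4955 -0.2939  0.107 ]
pin [ 0.4046 -0.2634  0.098 ]
hole1 [ 0.5385 -0.3216  0.012 ]
hole2 [ 0.5102 -0.245   0.012 ]
jar [ 0.3897 -0.1263  0.062 ]
yaw from lower rail 20.250517032916402
right edge 0.06959928800193307 21.55713417222535
stop 0.05618160906645447 20.916550281992023
side nut top [ 0.49864596 -0.29026514  0.107     ] holes [ 0.5411246  -0.31752204  0.012     ] plate corner [ 0.5044361  -0.42984306  0.012     ] [ 0.4397585  -0.44994441  0.012     ] [ 0.55563131 -0.33470356  0.012     ]
```

```bash
cat >> h.py <<'E'
YAW=np.radians(20.6); EY=np.array([np.sin(YAW),-np.cos(YAW),0]); EX=np.array([-np.cos(YAW),-np.sin(YAW),0])
O=np.array([.469,-.3025,0])
def F(x,y,z=0): return O+EX*x/1000+EY*y/1000+np.array([0,0,z/1000])
def inF(P): d=P-O; return np.array([d@EX,d@EY,P[2]])*1000
def shift(P,jaw=None,tip=False,off=.159):
    """P: world grasp point; jaw: desired world direction angle(deg) of tool y"""
    s=arm.observe(); Rt=R.from_rotvec(s['ee_rot']); M=Rt.as_matrix()
    d=Rt.inv().apply(P+np.array([0,0,off])-s['position'])*1000
    a=np.degrees(np.arctan2(M[1,1],M[0,1])); out=[d.round(1)]
    if jaw is not None:
        w=(jaw-a+180)%360-180; out+=[('jaw now %.1f rz(tool) %.3f'%(a,-np.radians(w))), M[:,2].round(4)]
    return out
E
python3 - <<'E'
from h import *
t=lambda u,v,z:onz('top',(240+u/5,150+v/5),z)
for uv in [(695,270),(672,232),(705,305),(688,308),(660,238)]: print('free',uv,inF(t(*uv,.025)).round(1))
s=lambda u,v,z:onz('side',(240+u/5,170+v/5),z)
for uv in [(440,510),(380,538),(453,490)]: print(inF(s(*uv,.025)).round(1))
# overlay frame
im=get_image('top')[:,:,::-1].copy(); im2=get_image('side')[:,:,::-1].copy()
big=cv2.resize(im[150:270,240:400],None,fx=5,fy=5); big2=cv2.resize(im2[170:290,240:380],None,fx=5,fy=5)
for f,z in [((40,-125),12),((40,125),12),((40,87),12),((-30,0),104),((19.5,60),18),((60.5,60),18)]:
    for n,b,o in(('top',big,(240,150)),('side',big2,(240,170))):
        q=(proj(n,F(*f,z))[0]-o)*5; cv2.circle(b,tuple(int(v) for v in q),4,(0,0,255),-1)
cv2.imwrite('pics/o.png',big); cv2.imwrite('pics/o2.png',big2)
for w in [(.42,.2,.25),tuple(F(40,155,100))]: print(w,shift(np.array(w),20.6))
E
```

```text
free (695, 270) [ 45.3 119.2  25. ]
free (672, 232) [ 26.7 115.8  25. ]
free (705, 305) [ 60.7 117.9  25. ]
free (688, 308) [ 59.4 110.6  25. ]
free (660, 238) [ 27.4 110.1  25. ]
[ 33.1 124.1  25. ]
[ 60.5 130.2  25. ]
[ 22.9 114.8  25. ]
(0.42, 0.2, 0.25) [array([-342.5, -310.1,   -4.4]), 'jaw now 72.9 rz(tool) 0.912', array([-1.e-04, -5.e-04, -1.e+00])]
(np.float64(0.4860930740731698), np.float64(-0.4616628939757289), np.float64(0.1)) [array([-600.5, -922.9,  146. ]), 'jaw now 72.9 rz(tool) 0.912', array([-1.e-04, -5.e-04, -1.e+00])]
```

View pics/o.png

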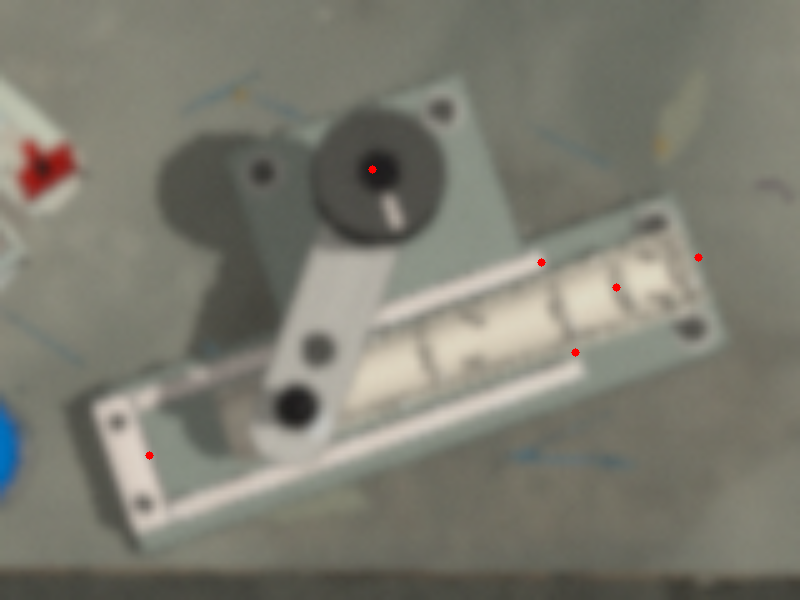

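View pics/o2.png

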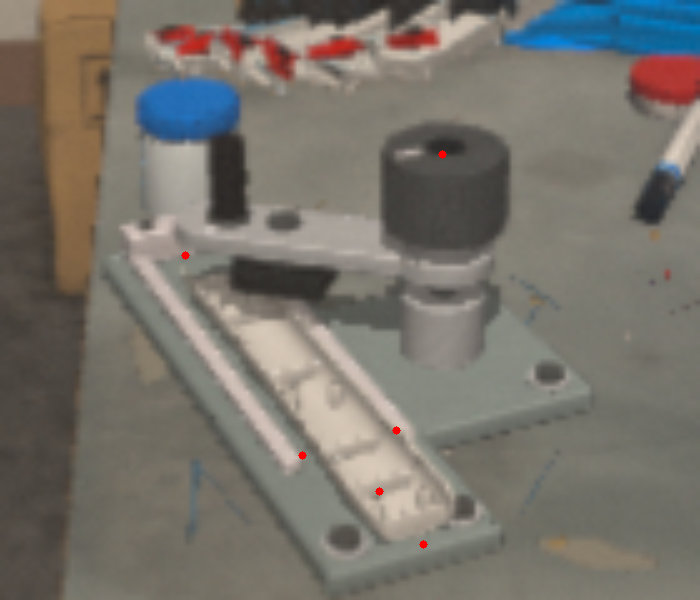

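The projected frame lands on the fixture features within about 2–3 mm: the nest line sits about 2 mm further towards the robot, and the shell's free end is at y≈118 mm. I'll use O≈(.467,-.303). Next I move towards the free end.

```bash
sed -i 's/^O=.*/O=np.array([.467,-.3032,0])/' h.py
python3 -m pendant '[[[-170,-155,0,0,0,0.3,1],[-170,-155,0,0,0,0.3,1],[-170,-155,0,0,0,0.3,1],[-342,-310,0,0,0,0.6,1],[-342,-310,0,0,0,0.6,1],[-342,-310,0,0,0,0.6,1],[-342,-310,0,0,0,0.6,1],[-470,-610,0,0,0,0.912,1],[-470,-610,0,0,0,0.912,1],[-470,-610,0,0,0,0.912,1],[-470,-610,0,0,0,0.912,1],[-470,-610,0,0,0,0.912,1],[-600,-920,60,0,0,0.912,1],[-600,-920,60,0,0,0.912,1],[-600,-920,60,0,0,0.912,1],[-600,-920,60,0,0,0.912,1],[-600,-920,60,0,0,0.912,1],[-600,-920,60,0,0,0.912,1],[-600,-920,60,0,0,0.912,1],[-600,-920,60,0,0,0.912,1]]]' 20
python3 - <<'E'
from h import *
s=arm.observe();print(s['joints'].round(2)); print(inF(s['position']-[0,0,.159]).round(1))
for y,z in((152,100),(152,36),(97,36)): print(shift(F(40,y,z),20.6))
zoom('top',240,150,400,270,5,'t2.png')
E
```

```text
clock: 2.8
position: [0.4864, -0.4585, 0.3442]
ee_rot: [-1.788, -2.582, -0.001]
force: [0.1, 0.5, -0.2]
width: 0.003
[ 0.28  0.61  0.64  1.57 -0.4   1.09  1.38]
[ 36.5 152.2 185.2]
[array([ 0.2, -3.5, 85.2]), 'jaw now 20.6 rz(tool) -0.000', array([-6.e-04,  9.e-04, -1.e+00])]
[array([ 1.000e-01, -3.500e+00,  1.492e+02]), 'jaw now 20.6 rz(tool) -0.000', array([-6.e-04,  9.e-04, -1.e+00])]
[array([ 55.1,  -3.5, 149.3]), 'jaw now 20.6 rz(tool) -0.000', array([-6.e-04,  9.e-04, -1.e+00])]
```

```bash
python3 -m pendant '[[[0,-3.5,60,0,0,0,1],[0,-3.5,110,0,0,0,1],[0,-3.5,135,0,0,0,1],[0,-3.5,149,0,0,0,1],[0,-3.5,149,0,0,0,1],[8,-3.5,149,0,0,0,1],[16,-3.5,149,0,0,0,1],[22,-3.5,149,0,0,0,1],[28,-3.5,149,0,0,0,1],[34,-3.5,149,0,0,0,1],[40,-3.5,149,0,0,0,1],[45,-3.5,149,0,0,0,1],[45,-3.5,149,0,0,0,1]]]' 
python3 - <<'E'
from h import *
s=arm.observe();print(s['joints'].round(2)); print(inF(s['position']-[0,0,.159]).round(1),s['force'])
zoom('top',240,150,400,270,5,'t3.png');zoom('side',240,170,380,290,5,'s3.png')
E
```

```text
clock: 4.47
position: [0.4673, -0.4173, 0.1956]
ee_rot: [-1.787, -2.583, -0.0]
force: [0.2, -0.6, -0.1]
width: 0.007
[ 0.29  0.72  0.54  1.79 -0.51  0.77  1.46]
[ 39.9 106.9  36.6] [ 0.1708923  -0.58276439 -0.07985455]
```

View pics/t3.png

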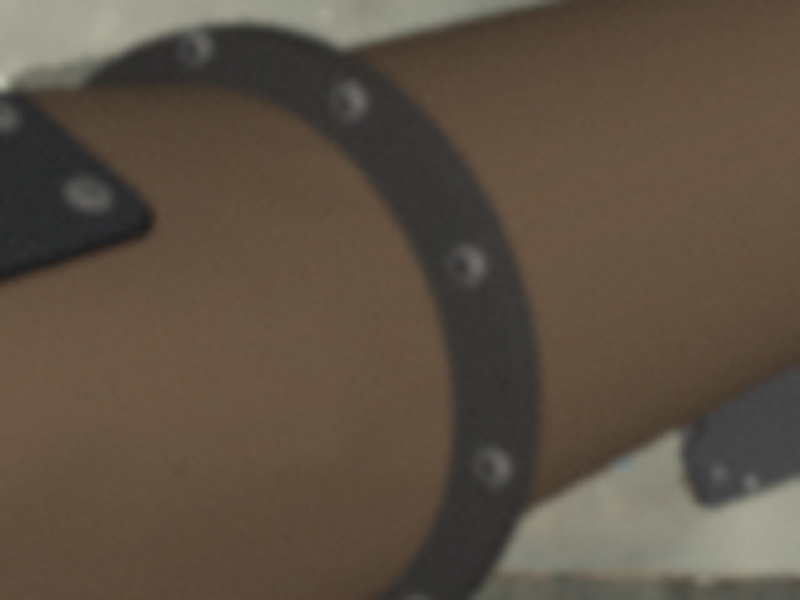

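View pics/s3.png

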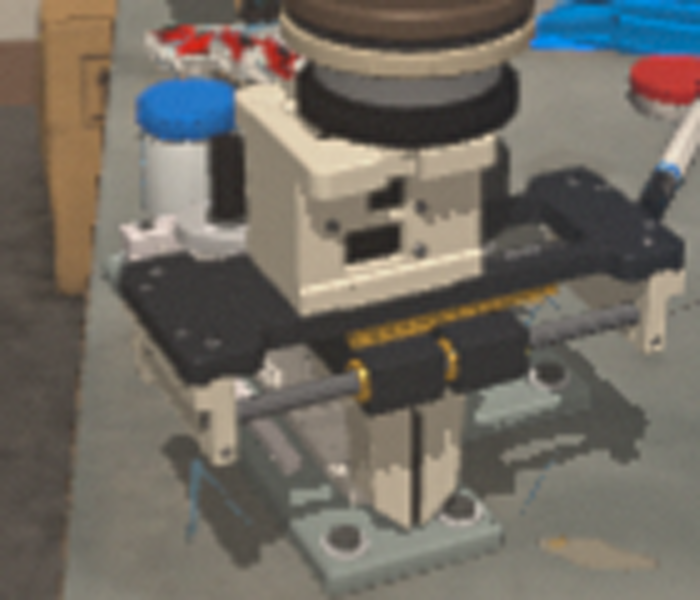

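The side view shows the closed fingers between the end screws (418,500), behind the shell and pushing. The top view is blocked by the arm. I'll push on until the force rises.

```bash
for i in 1; do python3 -m pendant '[[[3,0,0,0,0,0,1],[6,0,0,0,0,0,1],[8,0,0,0,0,0,1],[9,0,0,0,0,0,1]]]'; done
python3 -c "
from h import *
s=arm.observe();print(inF(s['position']-[0,0,.159]).round(1),s['force']@EY)"
```

```text
clock: 5.08
position: [0.4642, -0.4092, 0.1958]
ee_rot: [1.788, 2.583, -0.0]
force: [0.9, -1.6, 0.1]
width: 0.005
[39.9 98.2 36.8] 1.8398660947041234
```

```bash
python3 -m pendant '[[[1,0,0,0,0,0,1],[2,0,0,0,0,0,1],[3,0,0,0,0,0,1]]]'
python3 -c "
from h import *
s=arm.observe();print(inF(s['position']-[0,0,.159]).round(1),s['force']@EY)"
```

```text
clock: 5.45
position: [0.4636, -0.4082, 0.1966]
ee_rot: [1.786, 2.579, -0.004]
force: [2.7, -8.1, 0.2]
width: 0.004
[40.1 97.1 37.6] 8.519097938501629
```

```bash
python3 -m pendant '[[[2,0,0,0,0,0,1],[2,0,0,0,0,0,1],[2,0,0,0,0,0,1]]]'
python3 -c "
from h import *
s=arm.observe();print(inF(s['position']-[0,0,.159]).round(1),s['force']@EY)"
python3 -m pendant '[[[0,0,0,0,0,0,1],[-15,0,0,0,0,0,1],[-30,0,0,0,0,0,1],[-40,0,-40,0,0,0,1],[-40,0,-100,0,0,0,1],[-40,0,-150,0,0,0,1],[-40,0,-150,0,0,0,1]]]'
python3 - <<'E'
from h import *
s=arm.observe();print(inF(s['position']-[0,0,.159]).round(1),s['force'])
zoom('top',240,150,400,270,5,'t4.png');zoom('side',240,170,380,290,5,'s4.png')
# nut/pin estimate
P=F(-30,0); 
for a in [0,.676]: print(a)
E
```

```text
clock: 5.82
position: [0.4633, -0.4076, 0.1973]
ee_rot: [1.785, 2.576, -0.006]
force: [3.9, -10.8, 0.4]
width: 0.005
[40.2 96.5 38.3] 11.487164483654537
clock: 6.7
position: [0.477, -0.4437, 0.3498]
ee_rot: [1.785, 2.578, -0.001]
force: [-0.8, 0.7, -0.7]
width: 0.008
[ 40.1 135.  190.8] [-0.75123564  0.68645947 -0.69918072]
0
0.676
```

View pics/s4.png

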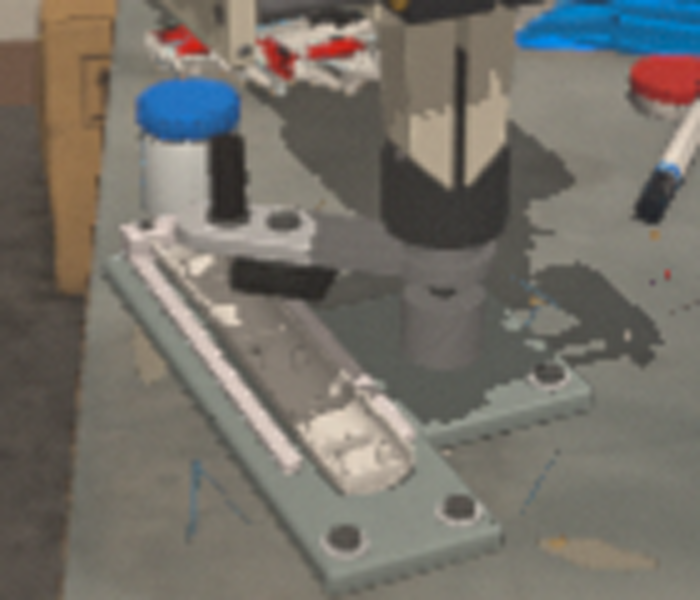

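View pics/t4.png

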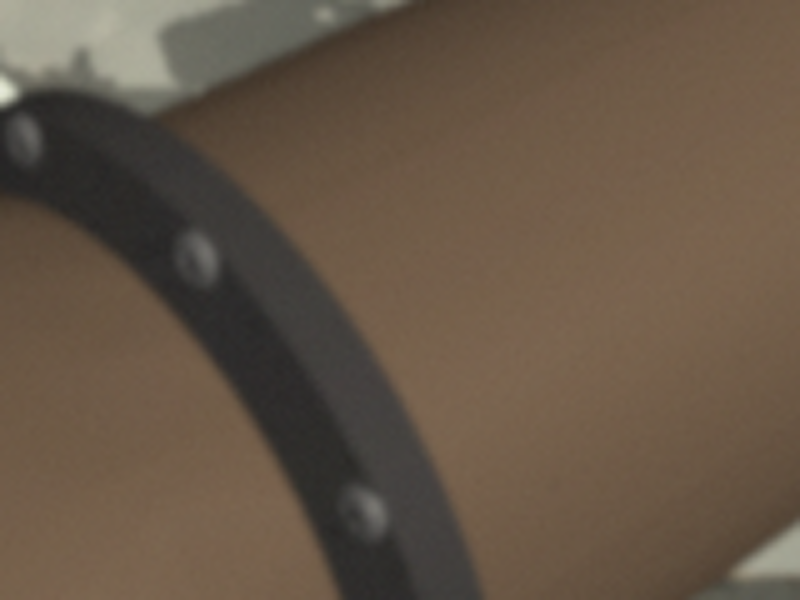

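The side view shows the shell's free end at zoom (375,490), close to the home spot predicted at (379,491). Its far end sits at the stop block (165,240). Next I triangulate the pin and nut from the first pictures.

```bash
python3 - <<'E'
from h import *
def tri(a,b):
    p,d=ray('top',a);q,e=ray('side',b);d/=np.linalg.norm(d);e/=np.linalg.norm(e)
    s=np.linalg.lstsq(np.stack([d,-e],1),q-p,rcond=None)[0];A=p+s[0]*d;B=q+s[1]*e;return (A+B)/2,np.linalg.norm(A-B)
im=get_image('top');
a=cv2.imread('pics/top0.png');b=cv2.imread('pics/side0.png')
pin,e=tri((240+296/5,150+407/5),(240+228/5,170+138/5));print('pin top',pin.round(4),e,inF(pin).round(1))
nut,e=tri((240+377/5,150+170/5),(240+446/5,170+145/5));print('nut top',nut.round(4),e,inF(nut).round(1))
d=pin-nut;print('radius',np.linalg.norm(d[:2]),'angle',np.arctan2(-(d@EY),d@EX))
E
```

```text
pin top [ 0.4068 -0.2634  0.1014] 0.00468230265886954 [ 42.4 -58.4 101.4]
nut top [ 0.4971 -0.2936  0.1088] 0.0022344052065043788 [-31.6   1.6 108.8]
radius 0.0951946509236617 angle 0.6812737442143875
```

Pin radius (95.2 mm) and heights match the given sizes, with the strap at about 0.68 rad and the nut almost fully up. Next: above the pin with the jaws across the strap.

```bash
python3 - <<'E'
from h import *
print(shift(np.array([.4065,-.2634,.19]),-108.4))
E
```

```text
[array([191.6,  -2.6,  -4.1]), 'jaw now 20.6 rz(tool) 2.252', array([-0.0013,  0.0016, -1.    ])]
```

```bash
python3 -m pendant '[[[30,0,0,0,0,0.18,0],[60,-1,0,0,0,0.36,0],[90,-1,0,0,0,0.54,0],[120,-2,0,0,0,0.72,0],[150,-2,0,0,0,0.9,0],[180,-2,0,0,0,1.08,0],[191,-3,0,0,0,1.26,0],[191,-3,0,0,0,1.44,0],[191,-3,0,0,0,1.62,0],[191,-3,0,0,0,1.8,0],[191,-3,0,0,0,1.98,0],[191,-3,0,0,0,2.16,0],[191,-3,0,0,0,2.25,0],[191,-3,0,0,0,2.25,0]]]' 20
python3 - <<'E'
from h import *
s=arm.observe();print(s['joints'].round(2))
print(shift(np.array([.4065,-.2634,.0895]),-108.4))
zoom('side',200,100,440,280,3.3,'s5.png')
E
```

```text
clock: 8.6
position: [0.4063, -0.2639, 0.3447]
ee_rot: [3.102, -0.499, -0.004]
force: [-0.7, 0.2, -0.2]
width: 0.5
[-0.42  0.54  1.29  2.04 -0.61  1.03 -0.71]
[array([ 0.3, -0.6, 96.2]), 'jaw now -108.3 rz(tool) 0.002', array([-2.5e-03,  3.0e-04, -1.0e+00])]
```

View pics/s5.png

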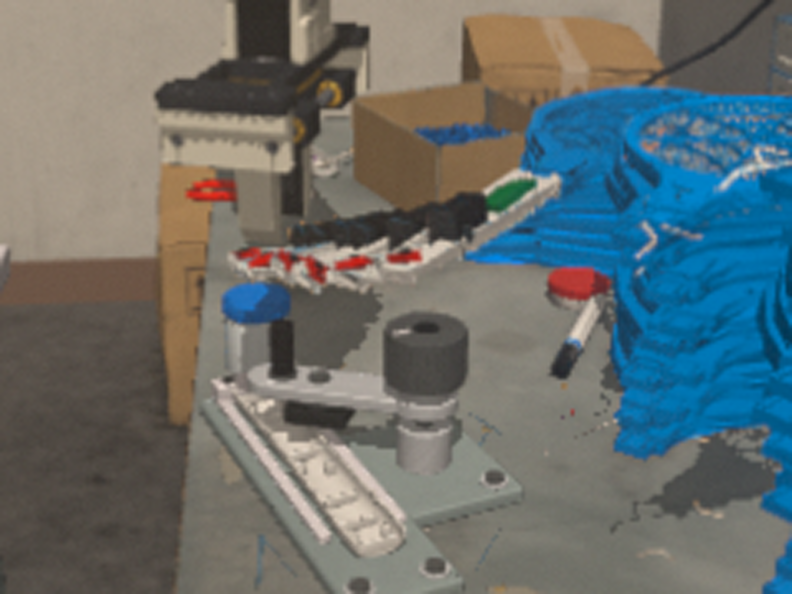

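The side view shows the open gripper above the pin (zoom 283,345) and the shell butted in the nest. Going down on the pin.

```bash
python3 -m pendant '[[[0,-0.6,30,0,0,0,0],[0,-0.6,60,0,0,0,0],[0,-0.6,80,0,0,0,0],[0,-0.6,90,0,0,0,0],[0,-0.6,96,0,0,0,0],[0,-0.6,96,0,0,0,0]]]' 20
python3 - <<'E'
from h import *
s=arm.observe();print(s['joints'].round(2),s['force'].round(1))
print(shift(np.array([.4065,-.2634,.0895]),-108.4))
zoom('side',200,100,440,280,3.3,'s6.png')
E
```

```text
clock: 9.4
position: [0.4067, -0.2638, 0.2498]
ee_rot: [3.102, -0.499, -0.0]
force: [-0.2, -0.2, 0.1]
width: 0.498
[-0.28  0.65  1.09  2.14 -0.8   0.85 -0.58] [-0.2 -0.2  0.1]
[array([-0.3, -0.3,  1.3]), 'jaw now -108.3 rz(tool) 0.002', array([-1.e-04, -0.e+00, -1.e+00])]
```

View pics/s6.png

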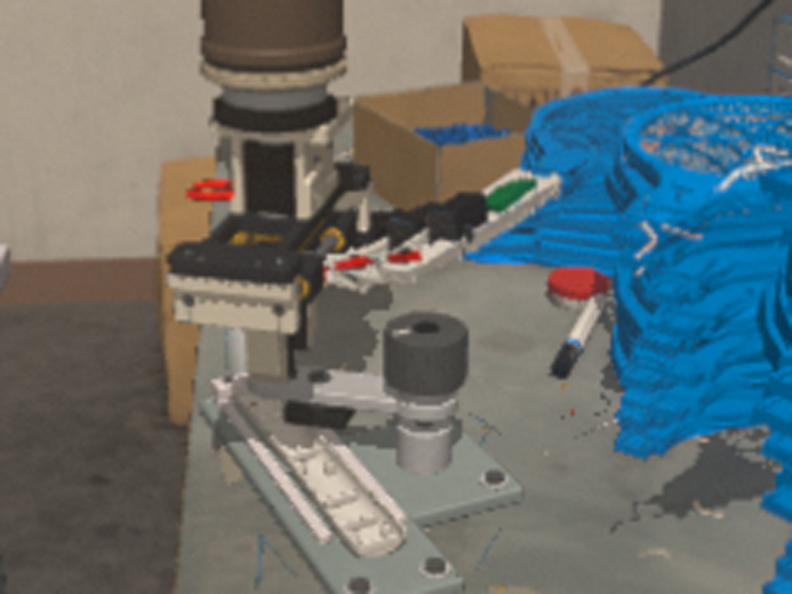

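The fingers straddle the pin just above the strap, with no contact force. Now I close and work out the arc.

```bash
python3 -m pendant '[[[0,0,0,0,0,0,1],[0,0,0,0,0,0,1],[0,0,0,0,0,0,1]]]' 15
python3 - <<'E'
from h import *
s=arm.observe();print(s['force'].round(1),s['width']*92)
g=s['position'];Rt=R.from_rotvec(s['ee_rot']);S=np.array([.497,-.293,g[2]])
v=g-S;print('r',np.linalg.norm(v[:2]),'ang',np.arctan2(-(v@EY),v@EX))
for a in np.linspace(.085,.68,8):
    w=R.from_rotvec([0,0,a]).apply(v)-v; print(round(a,3),(Rt.inv().apply(w)*1000).round(1))
E
```

```text
clock: 9.82
position: [0.4067, -0.2637, 0.2499]
ee_rot: [-3.102, 0.499, -0.001]
force: [0.6, -0.0, -0.1]
width: 0.223
[ 0.6 -0.  -0.1] 20.51283740178659
r 0.09490333755834873 ang 0.673037694435278
0.085 [ 0.4  8.1 -0. ]
0.17 [ 1.5 16.  -0. ]
0.255 [ 3.2 23.9 -0. ]
0.34 [ 5.6 31.6 -0. ]
0.425 [ 8.7 39.1 -0. ]
0.51 [12.3 46.3 -0. ]
0.595 [16.6 53.1  0. ]
0.68 [21.4 59.6  0. ]
```

```bash
python3 -m pendant '[[[0,0,0,0,0,0,1],[0,0,0,0,0,0,1],[0.4,8,0,0,0,-0.085,1],[1.5,16,0,0,0,-0.17,1],[3.2,24,0,0,0,-0.255,1]]]' 15
python3 -c "
from h import *
s=arm.observe();print(s['joints'].round(2),s['force'].round(1),s['width']*92)"
```

```text
clock: 10.45
position: [0.402, -0.2875, 0.2496]
ee_rot: [-3.139, 0.096, 0.0]
force: [0.1, 1.8, -0.1]
width: 0.167
[-0.18  0.62  1.01  2.11 -0.74  0.82 -0.34] [ 0.1  1.8 -0.1] 15.385285986541449
```

```bash
python3 -m pendant '[[[0.4,8,0,0,0,-0.085,1],[1.5,16,0,0,0,-0.17,1],[3.2,24,0,0,0,-0.255,1],[5.6,31.6,0,0,0,-0.34,1],[8.5,38.7,0,0,0,-0.42,1],[8.5,38.7,0,0,0,-0.42,1]]]' 15
python3 -c "
from h import *
s=arm.observe();print(s['joints'].round(2),s['force'].round(1),s['width']*92)
v=s['position']-np.array([.497,-.293,0]);print(np.arctan2(-(v@EY),v@EX),np.hypot(*v[:2]))"
python3 -m pendant '[[[0,0,0,0,0,0,0.2],[0,0,0,0,0,0,0],[0,0,0,0,0,0,0],[0,0,-30,0,0,0,0],[0,0,-70,0,0,0,0],[0,0,-100,0,0,0,-0.5],[0,0,-100,0,0,0,-1]]]' 15
python3 - <<'E'
from h import *
s=arm.observe();print(s['joints'].round(2),s['force'].round(1),s['width']*92)
print(shift(np.array([.497,-.293,.17]),20))
zoom('side',200,100,440,280,3.3,'s7.png');zoom('top',240,150,400,270,5,'t7.png')
E
```

```text
clock: 11.2
position: [0.408, -0.327, 0.2497]
ee_rot: [-3.092, -0.555, -0.0]
force: [-0.5, 0.8, 0.9]
width: 0.174
[-0.03  0.6   0.88  2.04 -0.65  0.8   0.02] [-0.5  0.8  0.9] 16.02338323873127
-0.005273106791508039 0.09523769949262023
clock: 12.08
position: [0.4086, -0.3272, 0.3515]
ee_rot: [3.09, 0.556, 0.005]
force: [0.9, 0.0, -0.2]
width: 0.668
[-0.16  0.47  1.03  1.94 -0.48  1.   -0.12] [ 0.9  0.  -0.2] 61.45318719959226
[array([94.7, -1.3, 22.8]), 'jaw now -69.6 rz(tool) -1.564', array([ 0.0033, -0.0017, -1.    ])]
```

View pics/s7.png

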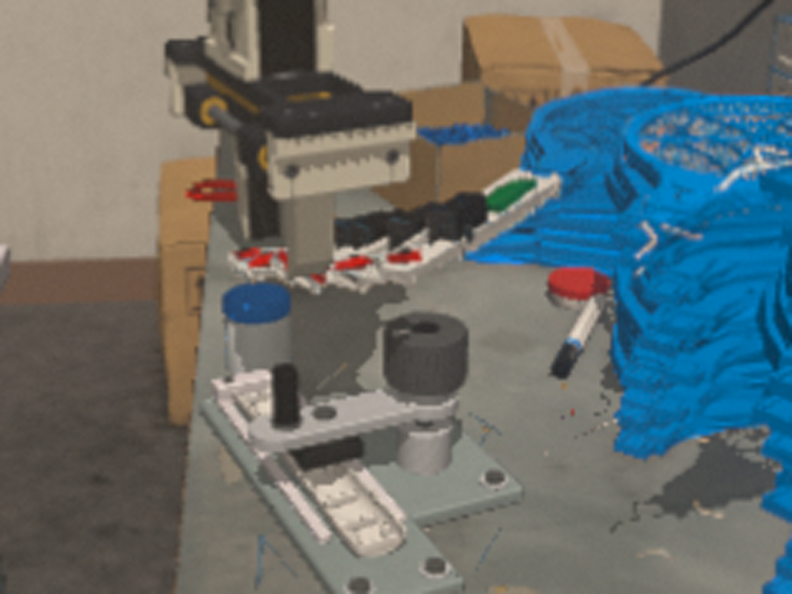

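View pics/t7.png

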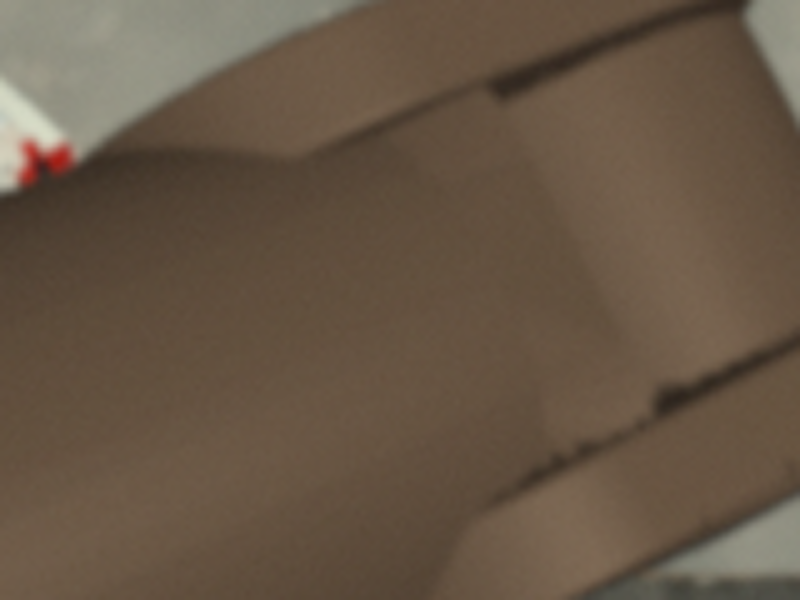

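The strap now lies square across the shell (estimate −0.005 rad), with the pin at zoom (285,395) and the pad over the nest; the shell hasn't moved. The arm blocks the top view. Next I go over the nut and wind the wrist counter-clockwise.

```bash
python3 -m pendant '[[[30,0,0,0,0,-0.18,-1],[60,0,0,0,0,-0.36,-1],[94.7,-1.3,0,0,0,-0.54,-1],[94.7,-1.3,0,0,0,-0.72,-1],[94.7,-1.3,0,0,0,-0.9,-1],[94.7,-1.3,0,0,0,-1.08,-1],[94.7,-1.3,0,0,0,-1.26,-1],[94.7,-1.3,0,0,0,-1.44,-1],[94.7,-1.3,0,0,0,-1.62,-1],[94.7,-1.3,0,0,0,-1.8,-1],[94.7,-1.3,0,0,0,-1.98,-1],[94.7,-1.3,0,0,0,-2.1,-1],[94.7,-1.3,0,0,0,-2.1,-1]]]' 15
python3 - <<'E'
from h import *
s=arm.observe();print(s['joints'].round(2),s['force'].round(1),s['width']*92)
print(shift(np.array([.497,-.293,.0915]),20))
zoom('side',200,100,440,280,3.3,'s8.png')
E
```

```text
clock: 13.8
position: [0.4961, -0.2924, 0.3485]
ee_rot: [-1.057, -2.956, -0.001]
force: [1.0, -0.9, -1.3]
width: 0.996
[ 0.14  0.42  0.42  1.79 -0.2   0.97  1.52] [ 1.  -0.9 -1.3] 91.67121663369049
[array([-1.3,  0.1, 98. ]), 'jaw now 50.6 rz(tool) 0.535', array([-0.0017,  0.0015, -1.    ])]
```

View pics/s8.png

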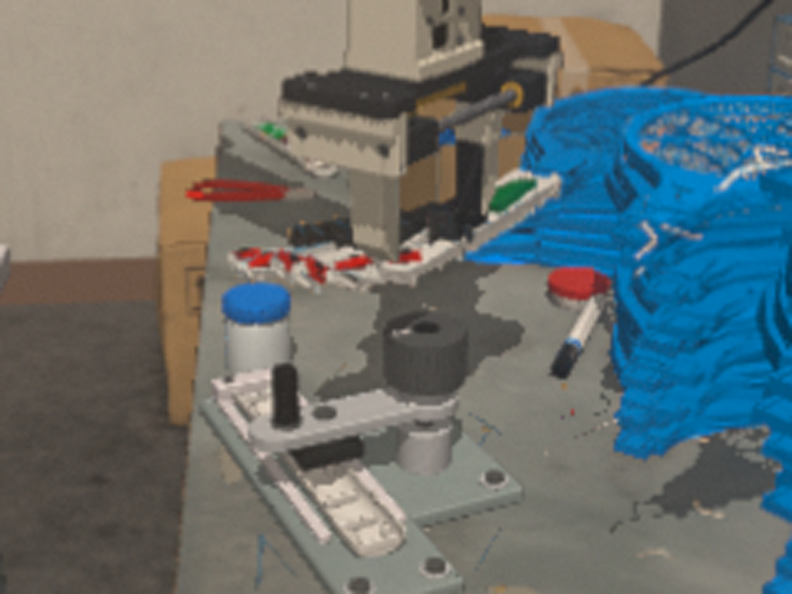

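```bash
python3 -m pendant '[[[-1.3,0,5,0,0,-0.18,-1],[-1.3,0,15,0,0,-0.36,-1],[-1.3,0,25,0,0,-0.54,-1],[-1.3,0,35,0,0,-0.72,-1],[-1.3,0,40,0,0,-0.9,-1],[-1.3,0,40,0,0,-0.95,-1],[-1.3,0,40,0,0,-0.95,-1]]]' 15
python3 - <<'E'
from h import *
s=arm.observe();print(s['joints'].round(2),s['force'].round(1),s['width']*92)
print(shift(np.array([.497,-.293,.0915]),20))
zoom('side',200,100,440,280,3.3,'s9.png')
E
```

```text
clock: 14.72
position: [0.4973, -0.2933, 0.3091]
ee_rot: [0.409, -3.114, -0.001]
force: [0.8, -0.1, -0.9]
width: 1.002
[ 0.32  0.45  0.17  1.82 -0.09  0.88  2.36] [ 0.8 -0.1 -0.9] 92.14485298821762
[array([ 0.2,  0.3, 58.6]), 'jaw now 105.0 rz(tool) 1.483', array([-9.e-04,  7.e-04, -1.e+00])]
```

View pics/s9.png

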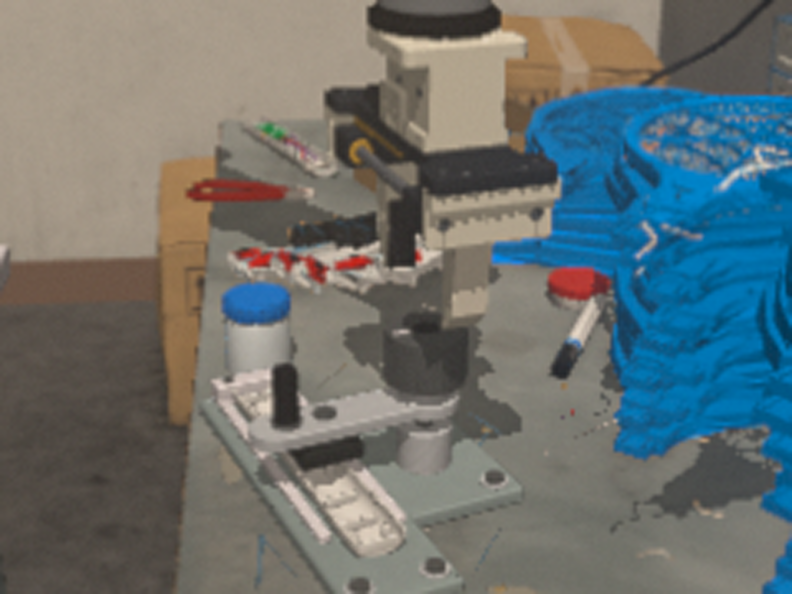

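The fingers straddle the nut evenly (zoom 425,330). Down and close.

```bash
python3 -m pendant '[[[0.2,0.3,25,0,0,0,-1],[0.2,0.3,45,0,0,0,-1],[0.2,0.3,55,0,0,0,-1],[0.2,0.3,58.5,0,0,0,-1],[0.2,0.3,58.5,0,0,0,-1],[0.2,0.3,58.5,0,0,0,0.5],[0.2,0.3,58.5,0,0,0,0.5],[0.2,0.3,58.5,0,0,0,0.5],[0.2,0.3,58.5,0,0,0,0.5],[0.2,0.3,58.5,0,0,0,0.5]]]' 30
python3 - <<'E'
from h import *
s=arm.observe();print(s['joints'].round(2),s['force'].round(1),s['ft_torque'].round(2),s['width']*92)
print(shift(np.array([.497,-.293,.0915]),20))
E
```

```text
clock: 16.02
position: [0.4972, -0.293, 0.2513]
ee_rot: [-0.414, 3.114, 0.0]
force: [-0.5, 1.3, 1.2]
width: 0.558
[ 0.33  0.53  0.15  1.87 -0.11  0.76  2.38] [-0.5  1.3  1.2] [0.14 0.13 0.01] 51.373961552506444
[array([0.2, 0.1, 0.8]), 'jaw now 105.1 rz(tool) 1.486', array([ 0.e+00,  1.e-04, -1.e+00])]
```

```bash
python3 -m pendant '[[[0,0,0.5,0,0,0.15,0.5],[0,0,0.9,0,0,0.3,0.5],[0,0,1.4,0,0,0.45,0.5],[0,0,1.8,0,0,0.6,0.5],[0,0,2.3,0,0,0.75,0.5],[0,0,2.7,0,0,0.9,0.5],[0,0,3,0,0,1.0,0.5],[0,0,3,0,0,1.0,0.5]]]' 30
python3 - <<'E'
from h import *
s=arm.observe();print(s['joints'].round(2),s['force'].round(1),s['ft_torque'].round(2),s['width']*92)
print(shift(np.array([.497,-.293,.0885]),20))
zoom('side',200,100,440,280,3.3,'s10.png')
E
```

```text
clock: 17.02
position: [0.497, -0.2939, 0.2483]
ee_rot: [1.13, 2.931, -0.002]
force: [-2.1, -4.2, -0.3]
width: 0.562
[ 0.14  0.56  0.43  1.88 -0.32  0.77  1.58] [-2.1 -4.2 -0.3] [-1.    0.29 -0.15] 51.69103951960718
[array([0.6, 0.7, 0.8]), 'jaw now 47.8 rz(tool) 0.486', array([-2.0e-04, -1.5e-03, -1.0e+00])]
```

View pics/s10.png

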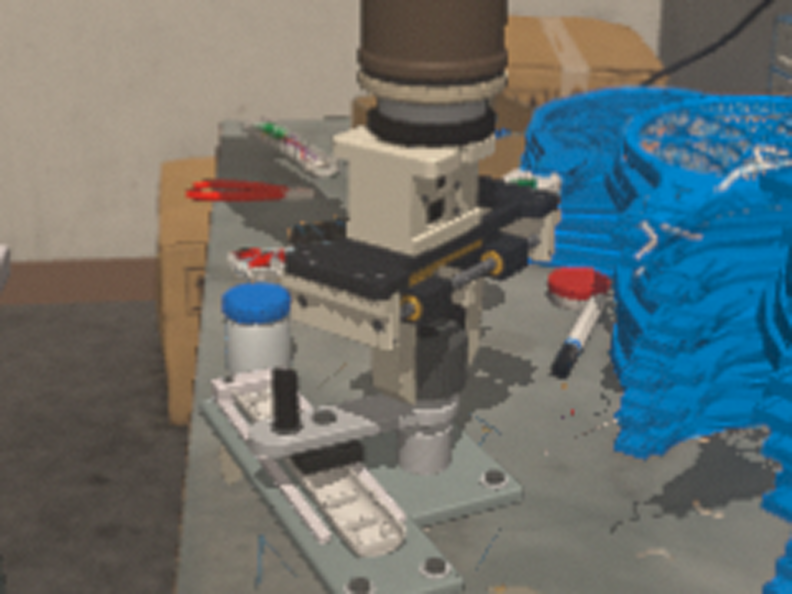

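The strap sank slightly (pin top went from zoom y 365 to 370) and is still square; torque −0.15 N m matches the nut friction. Continuing.

```bash
python3 -m pendant '[[[0.3,0.3,0.5,0,0,0.15,0.5],[0.3,0.3,0.9,0,0,0.3,0.5],[0.3,0.3,1.4,0,0,0.45,0.5],[0.3,0.3,1.8,0,0,0.6,0.5],[0.3,0.3,2.3,0,0,0.75,0.5],[0.3,0.3,2.7,0,0,0.9,0.5],[0,0,3.2,0,0,1.05,0.5],[0,0,3.6,0,0,1.2,0.5],[0,0,4.0,0,0,1.35,0.5],[0,0,4.5,0,0,1.5,0.5],[0,0,4.5,0,0,1.5,0.5]]]' 30
python3 - <<'E'
from h import *
s=arm.observe();print(s['joints'].round(2),s['force'].round(1),s['ft_torque'].round(2),s['width']*92)
print(shift(np.array([.497,-.293,.084]),20))
zoom('side',200,100,440,280,3.3,'s11.png')
E
```

```text
clock: 18.45
position: [0.4957, -0.2941, 0.2437]
ee_rot: [-2.826, -1.372, 0.004]
force: [-7.2, -3.8, 5.9]
width: 0.558
[-0.11  0.67  0.84  1.91 -0.66  0.86  0.4 ] [-7.2 -3.8  5.9] [-1.01  1.7  -0.24] 51.372088148298516
[array([1.7, 0.3, 0.7]), 'jaw now -38.2 rz(tool) -1.016', array([-2.4e-03, -9.0e-04, -1.0e+00])]
```

View pics/s11.png

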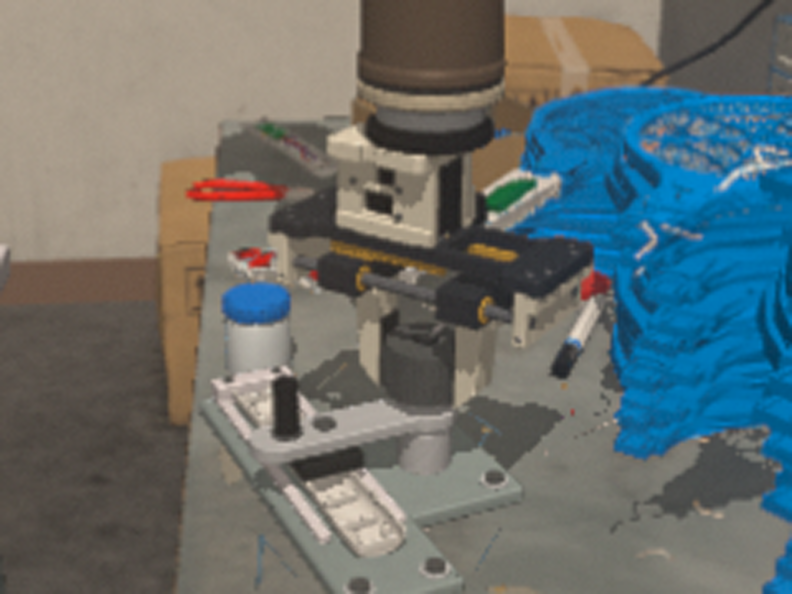

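Pin and strap still square; the turn so far is about 2.5 rad. The side force (8 N) suggests the nut axis is about 1.5 mm nearer the robot than assumed. I'll open, wind back and re-grip centred.

```bash
python3 -m pendant '[[[0,0,0,0,0,0,-1],[0,0,0,0,0,0,-1],[0,0,0,0,0,0,-1],[0,0,-1,0,0,-0.18,-1],[0,0,-1,0,0,-0.36,-1],[0,0,-1,0,0,-0.54,-1],[0,0,-1,0,0,-0.72,-1],[0,0,-1,0,0,-0.9,-1],[0,0,-1,0,0,-1.08,-1],[0,0,-1,0,0,-1.26,-1],[0,0,-1,0,0,-1.44,-1],[0,0,-1,0,0,-1.62,-1],[0,0,-1,0,0,-1.8,-1],[0,0,-1,0,0,-1.98,-1],[0,0,-1,0,0,-2.1,-1],[0,0,-1,0,0,-2.1,-1]]]' 30
python3 - <<'E'
from h import *
s=arm.observe();print(s['joints'].round(2),s['force'].round(1),s['ft_torque'].round(2),s['width']*92)
print(shift(np.array([.4957,-.294,.0835]),20))
zoom('side',200,100,440,280,3.3,'s12.png')
E
```

```text
clock: 20.5
position: [0.4972, -0.2931, 0.2448]
ee_rot: [0.214, 3.134, 0.001]
force: [0.3, -0.8, -0.2]
width: 0.998
[ 0.26  0.54  0.25  1.88 -0.19  0.75  2.06] [ 0.3 -0.8 -0.2] [0.02 0.03 0.03] 91.82756385199113
[array([ 1.4, -1.1,  2.3]), 'jaw now 82.2 rz(tool) 1.085', array([ 4.e-04,  4.e-04, -1.e+00])]
```

View pics/s12.png

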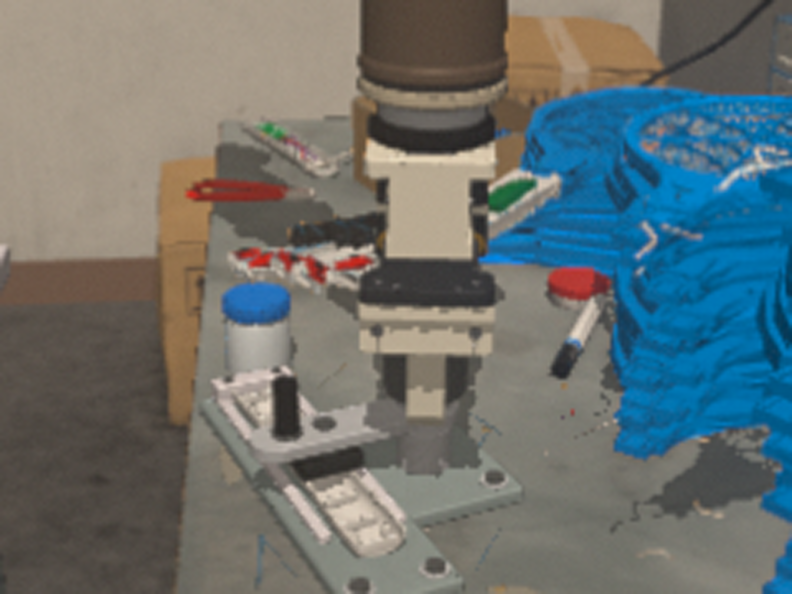

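```bash
python3 -m pendant '[[[1.4,-1.1,2,0,0,0,-1],[1.4,-1.1,2,0,0,0,0.5],[1.4,-1.1,2,0,0,0,0.5],[1.4,-1.1,2,0,0,0,0.5],[1.4,-1.1,2,0,0,0,0.5],[1.4,-1.1,2,0,0,0,0.5],[1.4,-1.1,2.5,0,0,0.15,0.5],[1.4,-1.1,2.9,0,0,0.3,0.5],[1.4,-1.1,3.4,0,0,0.45,0.5],[1.4,-1.1,3.8,0,0,0.6,0.5],[1.4,-1.1,4.3,0,0,0.75,0.5],[1.4,-1.1,4.7,0,0,0.9,0.5],[1.4,-1.1,5,0,0,1.0,0.5],[1.4,-1.1,5,0,0,1.0,0.5]]]' 35
python3 - <<'E'
from h import *
s=arm.observe();print(s['joints'].round(2),s['force'].round(1),s['ft_torque'].round(2),s['width']*92)
print(shift(np.array([.4957,-.294,.0805]),20))
zoom('side',200,100,440,280,3.3,'s13.png')
E
```

```text
clock: 22.3
position: [0.4959, -0.2935, 0.2399]
ee_rot: [-1.689, -2.649, -0.001]
force: [0.3, 3.2, 4.2]
width: 0.558
[ 0.07  0.59  0.53  1.9  -0.42  0.77  1.27] [0.3 3.2 4.2] [ 0.53  0.31 -0.14] 51.33300162747856
[array([-0.4, -0.4,  0.4]), 'jaw now 25.0 rz(tool) 0.086', array([-1.e-04,  6.e-04, -1.e+00])]
```

View pics/s13.png

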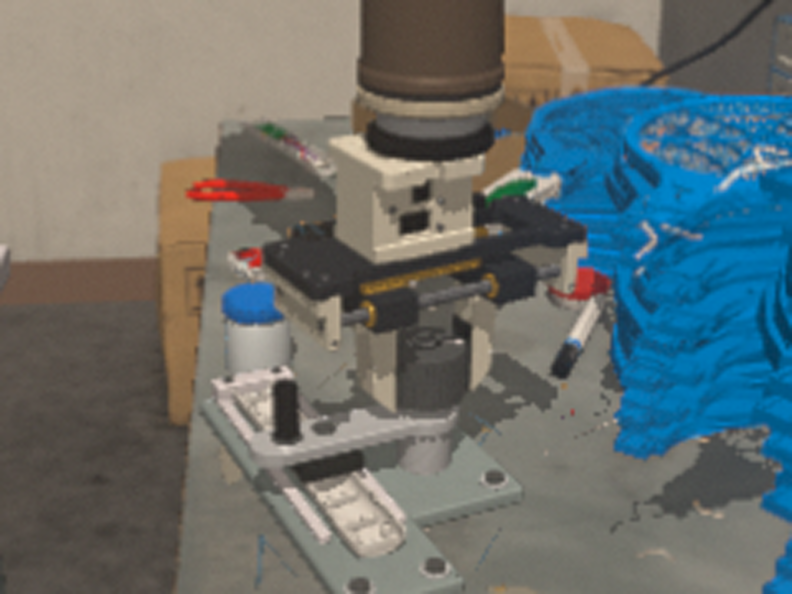

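Still sinking and square, with small forces (3.5 rad turned so far). On to the stop, watching torque.

```bash
python3 -m pendant '[[[0,0,0.4,0,0,0.12,0.5],[0,0,0.7,0,0,0.24,0.5],[0,0,1.1,0,0,0.36,0.5],[0,0,1.4,0,0,0.48,0.5],[0,0,1.5,0,0,0.5,0.5]]]' 35
python3 - <<'E'
from h import *
s=arm.observe();print(s['joints'].round(2),s['force'].round(1),s['ft_torque'].round(2),shift(F(0,0),20)[1])
E
python3 -m pendant '[[[0,0,0.2,0,0,0.08,0.5],[0,0,0.5,0,0,0.15,0.5],[0,0,0.5,0,0,0.15,0.5]]]' 35
python3 - <<'E'
from h import *
s=arm.observe();print(s['joints'].round(2),s['force'].round(1),s['ft_torque'].round(2),shift(F(0,0),20)[1])
E
```

```text
clock: 22.98
position: [0.4959, -0.2935, 0.2384]
ee_rot: [-2.291, -2.148, -0.001]
force: [0.2, 3.4, 7.2]
width: 0.561
[-0.01  0.62  0.67  1.91 -0.53  0.8   0.88] [0.2 3.4 7.2] [0.7  0.39 0.14] jaw now -3.7 rz(tool) -0.413
clock: 23.35
position: [0.4959, -0.2935, 0.2379]
ee_rot: [-2.445, -1.971, -0.001]
force: [-0.1, 3.5, 7.4]
width: 0.555
[-0.04  0.64  0.71  1.91 -0.57  0.81  0.77] [-0.1  3.5  7.4] [ 0.8   0.43 -0.12] jaw now -12.2 rz(tool) -0.563
```

```bash
python3 -m pendant '[[[0,0,0.2,0,0,0.08,0.5],[0,0,0.4,0,0,0.16,0.5],[0,0,0.4,0,0,0.16,0.5]]]' 35
python3 - <<'E'
from h import *
s=arm.observe();print(s['joints'].round(2),s['force'].round(1),s['ft_torque'].round(2),shift(F(0,0),20)[1])
zoom('side',200,100,440,280,3.3,'s14.png')
E
```

```text
clock: 23.72
position: [0.4955, -0.2947, 0.2379]
ee_rot: [2.594, 1.771, -0.001]
force: [-2.2, -0.3, 8.0]
width: 0.561
[-0.06  0.65  0.75  1.91 -0.6   0.82  0.65] [-2.2 -0.3  8. ] [-0.09  0.89  0.98] jaw now -21.4 rz(tool) -0.722
```

View pics/s14.png

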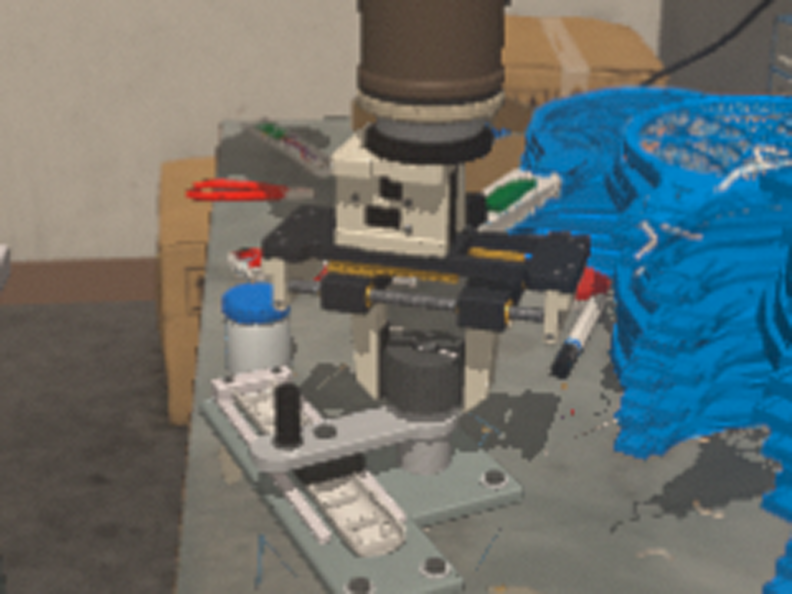

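The moment about the nut jumped to 0.98 N m: it's on the hard stop. I'll hold briefly, release and check.

```bash
python3 -m pendant '[[[0,0,0,0,0,0.06,0.5],[0,0,0,0,0,0.06,0.5],[0,0,0,0,0,0.06,0.5]]]' 35
python3 -c "
from h import *
s=arm.observe();print(s['force'].round(1),s['ft_torque'].round(2))"
python3 -m pendant '[[[0,0,0,0,0,0,0.5],[0,0,0,0,0,0,0.5],[0,0,0,0,0,0,-1],[0,0,0,0,0,0,-1],[0,0,0,0,0,0,-1],[0,0,0,0,0,0,-1],[0,0,-40,0,0,0,-1],[0,0,-90,0,0,0,-1],[0,0,-140,0,0,0,-1],[0,0,-140,0,0,0,-1]]]' 35
python3 - <<'E'
from h import *
s=arm.observe();print(s['joints'].round(2),s['position'],s['force'].round(1))
print(shift(np.array([.35,.25,.3])))
zoom('side',200,100,440,280,3.3,'s15.png')
E
```

```text
clock: 24.15
position: [0.495, -0.2955, 0.2379]
ee_rot: [2.645, 1.692, -0.003]
force: [-4.0, -3.3, 6.8]
width: 0.558
[-4.  -3.3  6.8] [-0.79  1.2   1.15]
clock: 25.4
position: [0.4962, -0.2951, 0.381]
ee_rot: [2.644, 1.687, 0.005]
force: [0.2, -0.1, -0.5]
width: 0.998
[-0.19  0.49  0.93  1.78 -0.44  1.09  0.46] [ 0.49621284 -0.29509558  0.38096853] [ 0.2 -0.1 -0.5]
[array([ 432.7, -361.8,  -80.3])]
```

View pics/s15.png

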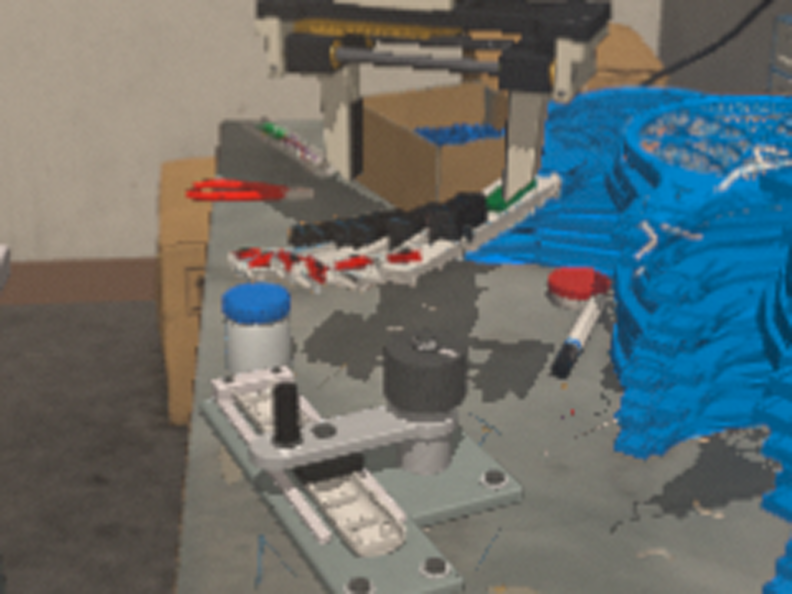

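The strap sits on its collar, with the pin at zoom (286,412), and the jar hasn't moved. I'll pull the arm out of the top view for a last check.

```bash
python3 - <<'E'
from h import *
print(shift(np.array([.46,-.05,.23])),shift(np.array([.38,.3,.23])))
E
```

```text
[array([ 206.4, -135.4,  -10.5])] [array([ 490.2, -355.3,  -11. ])]
```

```bash
python3 -m pendant '[[[206,-135,-10,0,0,0,-1],[206,-135,-10,0,0,0,-1],[206,-135,-10,0,0,0,-1],[206,-135,-10,0,0,0,-1],[350,-250,-10,0,0,0,-1],[350,-250,-10,0,0,0,-1],[350,-250,-10,0,0,0,-1],[490,-355,-10,0,0,0,-1],[490,-355,-10,0,0,0,-1],[490,-355,-10,0,0,0,-1],[490,-355,-10,0,0,0,-1]]]'
python3 - <<'E'
from h import *
zoom('side',200,100,440,280,3.3,'s16.png');zoom('top',220,150,400,270,4.4,'t16.png')
E
```

```text
clock: 26.82
position: [0.3782, 0.304, 0.3858]
ee_rot: [2.641, 1.699, -0.003]
force: [-0.3, -1.7, 0.6]
width: 1.0
```

View pics/t16.png

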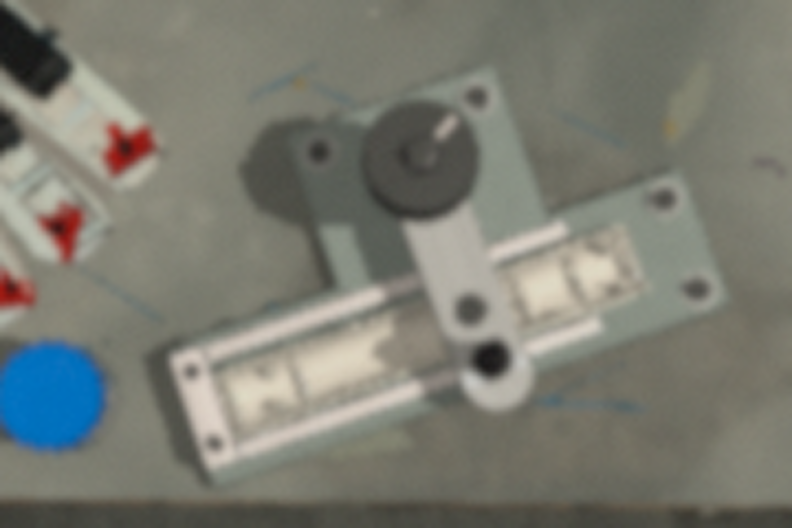

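View pics/s16.png

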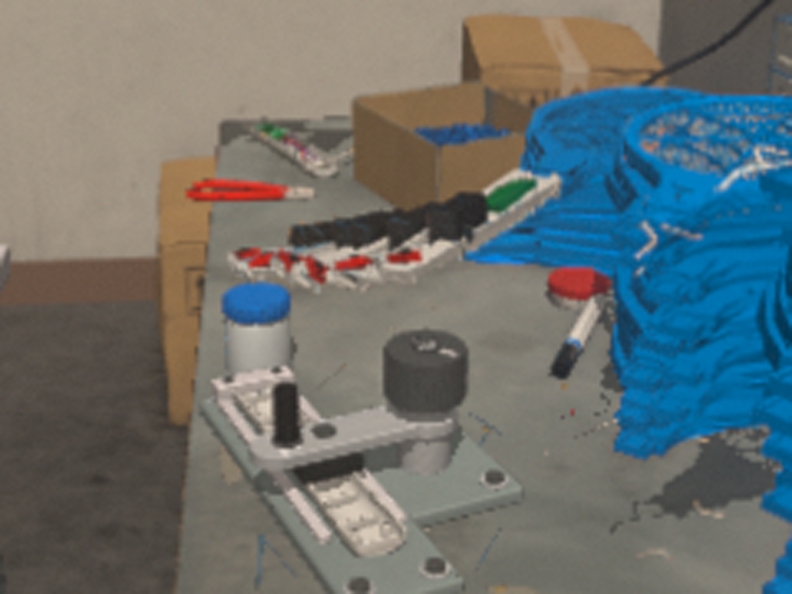

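The top view shows the strap running from nut (420,155) to pin (490,357), with the shell end against the stop (225,400) and the jar lid at (52,395). Numeric checks before handing in:

```bash
python3 - <<'E'
from h import *
t=lambda u,v,z:onz('top',(220+u/4.4,150+v/4.4),z)
n=t(420,157,.096); p=t(490,357,.089); d=p-n
print('r',np.hypot(*d[:2]),'strap',np.arctan2(-(d@EY),d@EX),inF(n).round(1),inF(p).round(1))
print('pad z plane free end',inF(t(640,265,.025)).round(1),'stop end',inF(t(226,405,.027)).round(1),'stop face top',inF(t(220,400,.028)).round(1))
im=get_image('top'); m=((im[:,:,2]>150)&(im[:,:,0]<80)).astype('uint8'); m[:200]=0;m[:,:205]=0;m[:,260:]=0
M=cv2.moments(m,True);c=(M['m10']/M['m00'],M['m01']/M['m00'])
o=cv2.imread('pics/top0.png')[:,:,::-1];m=((o[:,:,2]>150)&(o[:,:,0]<80)).astype('uint8'); m[:200]=0;m[:,:205]=0;m[:,260:]=0
M=cv2.moments(m,True);print('jar px',c,(M['m10']/M['m00'],M['m01']/M['m00']))
a0=np.arctan2(210-172,393-378);a1=np.arctan2(125-155,445-420);print('nut mark turn',(a1-a0)%(2*np.pi))
s=arm.observe();print(s['clock'],s['force'])
E
```

```text
r 0.09407939239852439 strap 0.00960644773592843 [-29.3   0.9  96. ] [64.8  0.  89. ]
pad z plane free end [45.8 87.5 25. ] stop end [  41.5 -121.6   27. ] stop face top [  38.3 -123.4   28. ]
jar px (230.64444444444445, 239.4777777777778) (230.6946902654867, 239.47787610619469)
nut mark turn 4.212291883657802
26.975 [ 0.5284495  -0.25606525 -0.07925365]
```

The checks agree: strap at 0.01 rad, nut turned 4.21 rad, free end at y≈87 mm (home) and the jar unmoved. Handing in.

```bash
python3 -c "
from cell import arm
print(arm.sign_off())"
```

```text
the job is handed in; nothing more can be done
None
```

The shell is butted against the stop and clamped, and I handed the job in at about 27 s, well within the 69 s limit. `sign_off` reports no verdict, so what follows rests on my own last checks.

I pushed the shell with closed fingers until the force rose to about 11 N. Then I pinched the pin and swung the strap from about 0.68 rad to square. The nut took two grasps, and the moment jumped to about 1 N m at its hard stop.

| Check | Result |
|---|---|
| Strap angle | about 0.01 rad |
| Nut turn, from its white mark | about 4.2 rad, so it started almost fully up; the camera shows the strap down on its collar |
| Shell free end | y ≈ 87.5 mm (87 is home), so roughly 0–2 mm from the stop at the camera's accuracy |
| Shell stop end | looks against the block in the top view; its coarse estimate (−121.6 mm) is about 2 mm from the block's edge (−123.4 mm), which is at measuring error |
| Glue jar | same pixel position as at the start |
| Robot | clear of everything |

- **Side force:** the first nut grasp built up about 8 N because the nut axis was about 1.5 mm off my estimate. I re-centred for the second grasp.
- **Pad force:** I could not measure how hard the pad presses on the shell. I infer it from the nut being at its stop.

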